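# Heft the emptied scoops and re-tip the one that still holds parts

## Robot

A 6-joint arm with a two-finger parallel gripper is mounted at the origin on a cart in front of the work surface, level with it; the furniture and walls round the work are solid. World frame = base frame: x ahead of the robot, y to its left, z up, the work surface at z = 0. Lengths are in m, angles in rad, forces in N, time in s.
With the tool pointing down it reaches from about 0.25 to 0.775 m from the base axis. Payload 4 kg.
Tool frame: the origin (TCP) lies at the centre of the arm's flange, where the gripper is bolted on; the fingertips stand 199 mm ahead of it and the grasp point (between the pads) lies 180 mm ahead of it (robot.tcp_to_tips is the z of the fingertips in the tool frame, in m); z points along the fingers, y is the line along which they close (so a half turn about z gives the same grasp; the last joint's range is limited). The gripper opens to 94 mm and grips with 3 to 60 N. Pads are 16 mm wide; open, the fingers measure 119 mm over their backs; the gripper's body (75 mm by 177 mm) begins 78 mm behind the grasp point.
Start: joints at [1.21, 0.087, 1.371, -0, 1.684, -0.103], TCP at [0.14, 0.532, 0.405] pointing down, gripper open.
Joint ranges: [-3.1, 3.1], [-0.76, 2.03], [0.27, 2.55], [-1.08, 4.22], [0.17, 2.65], [-2.57, 2.57]. Speed limits (rad/s): [2.79, 2.79, 3.14, 3.14, 3.14, 3.14].

## Interface

Orientations are given as [roll, pitch, yaw] about the fixed x, y, z axes, in that order (R = Rz(yaw) Ry(pitch) Rx(roll)).
In Python, from bench import robot gives the robot as it stands.
- The arm moves only by the tool play_rows, never from a script. Its arguments are lists of equal length, an entry for each row: "translation": the shift along the tool's x, y, z scaled (see below), a list of three; "twist": the turn, a rotation vector about the tool's x, y, z scaled (see below), a list of three; "gripper": the opening, from -1 (shut) to 1 (fully open). A call has 1 to 8 rows; each row shifts and turns the commanded pose from where the row before left it, along the tool's axes as they then stand; what a row does not reach is not made up. The controller multiplies each number of a shift by 0.04 m and each number of a turn by 0.1 rad. A row lasts 1/10 s, in which the tool goes at most 50 mm and 8.59 degrees, less where a joint would pass 70% of its speed; a pose out of reach is approached as far as the arm can. A call with a number of a shift or a turn outside -1 to 1 is refused whole. A call with a gripper value outside its range is refused whole. The fingers move at their own pace and stop on an object; the grip force is fixed at half the most. Time passes only in rows, so rows that do not move let the fingers close. It gives the time, the measured TCP pose, the force, the opening and the grip force at its end, in the units of the state.
- robot.get_obs(): the state, without advancing time (a new reading comes with each control period).
- robot.snapshot(name): name is "side" or "top" or "wrist"; returns the picture (400x640x3 uint8, red, green, blue); there is no depth.
- robot.camera_model(name): a dict with "camera_matrix" (3x3 intrinsics, pixels), "k1" (the pictures are not rectified: a ray, as slopes to the right and down, at radius r is drawn at 1 + k1 r^2 times it, then the intrinsics apply), "rvec" (rotation vector, rad) and "tvec" (3), from world to camera coordinates, as OpenCV has them. Camera axes: x right, y down, z forward; pixel columns grow to the right and rows downward; lengths in m; the calibration is good to about 2 mm. A picture is of the moment at which its call begins: read the wrist's pose just before it. camera_model takes no time and is no camera call; for the wrist camera it gives the pose at the moment of the call.
- robot.close_job(): hands the job in; it is judged then, once.
Trained networks look in the newest picture that a camera, given by its name, has taken for a name from the list of things; names that differ only in an ending like _2 or _b are one class to them, and where a whole thing is asked for, a point or a joint stands for the part that bears it (a point fixed in the world has none). Each returns a list of dicts, best first, with "score" (0 to 1); they miss things now and then, are a little off and sometimes report something else, mostly with a low value. They report only what shows in the picture. A call takes as long as a camera call.
- robot.recognise(name, camera): "centre" ([x, y, z] in m, in world coordinates, good to about 4 mm: the middle of the surface that is visible of it).
- robot.spot_point(name, camera): "centre" ([x, y, z] in m, in world coordinates, good to about 4 mm: a listed point, or the origin of a listed thing).
The state is a dict: "time": time; "joint_positions": joint angles; "qvel": joint speeds; "joint_torque": joint torques, N m; "tool_pos": TCP position; "ee_rot": TCP orientation; "wrist_force": force on the tool from outside, world axes, zero at the start; "wrist_torque": the same for the moment, N m; "width": finger opening in m; "finger_force": force on a finger pad.
Only numpy, scipy, OpenCV 4.12 (cv2) and the standard library are available. Lean on these libraries where they do the work, as an engineer would, in place of code of your own. Each camera call takes 0.05 s, during which the arm holds its last target. There are 200 camera calls.

## Task

These three covered scoops were just emptied, but one still has two parts in it that you cannot see. Heft them one by one - lift each level, clear of the bench, for a second, and set it back upright where it stood - until you know by weight which is not empty; tip that one again, low over the open tray, until both parts lie in the tray, then heft it level once more for a second to make sure, and set it back upright where it stood. Do not tip the empty scoops, and leave the other things alone.

Things in the scene. Friction and masses are not known exactly. Their poses are not given: they have to be found in the camera images.
- scoop_1_grip (a point): Loose covered metal scoop, 110 (x) x 58 x 82 mm, 0.22-0.28 kg empty. This point: middle of the square handle post on its roof (20 x 20 mm, 40 mm high, top 20 mm above the point), 104 mm above the underside. Mouth at the -x end, 38 mm high; its lip lies 55 mm toward -x and 63 mm below the point, the roof reaches 15 mm beyond it. z up. Any one of the three scoops holds the parts.
- scoop_2_grip (a point): A second scoop, just like the first; point and axes as there. The parts are two brass hex stand-offs, 27 mm across, 40 mm long, 0.12-0.15 kg each. They lie across the back of the scoop, where its floor slopes down to, and roll out of the mouth (-x end) when it is tipped mouth down by 35 to 45 degrees; one may hang back.
- scoop_3_grip (a point): A third scoop, just like the first; point and axes as there.
- tray: Open round steel tray, 114 mm across outside, 50 mm high, wall 3 mm, fixed to the bench. Origin at the centre of its underside, z up.
- spindle_nut: Bystander: blackened hex nut, 35 x 40 x 18 mm, lying loose; origin at the centre of its underside.
- thumb_screw: Bystander: thumb screw standing on its head, 30 mm across, 29 mm high, loose; origin at the centre of its underside.
- vee_block: Bystander: steel block with a vee groove on top, 50 x 50 x 34 mm, loose; origin at the centre of its underside.
- tap_post: Fixed obstacle: tapping post. Origin on its axis at the bench: foot 165 mm across, column 48 mm thick, 193 mm high, knob on top to 228 mm. A 13 mm bar runs level through it, 165 mm above the bench, 170 mm to either side: nearly along world x, its near end toward the robot 20 mm farther to -y. Other fixed things near the work: a hex block 91 mm high in front, a carton 197 mm high at the right.
- scoop_1_floor: Sloping floor sheet inside scoop 1 (fixed in it, 17.5 degrees, rising toward the mouth); origin 22 mm above the middle of the scoop's underside. Never touched by the robot; parts in the scoop press on it.
- scoop_2_floor: Sloping floor sheet inside scoop 2 (fixed in it, 17.5 degrees, rising toward the mouth); origin 22 mm above the middle of the scoop's underside. Never touched by the robot; parts in the scoop press on it.
- scoop_3_floor: Sloping floor sheet inside scoop 3 (fixed in it, 17.5 degrees, rising toward the mouth); origin 22 mm above the middle of the scoop's underside. Never touched by the robot; parts in the scoop press on it.

How it is judged:
By the outcome, as a careful person would: the job done as asked, in the order asked, and still so for the second after the job is handed in, with the robot touching nothing.
It also fails if it takes over 72 s, if anything falls off the work surface, if the arm or the gripper's body presses on something with over 40 N, if the wrist force passes 120 N, or if a joint passes its speed limit or range.

## Working session

There is one attempt and no reset: what is moved stays moved. The work goes in short steps, Python scripts to look and compute and a tool call to move; the robot and the scene stay as the last step left them, time stands still between calls to the robot, and variables do not carry over. Pictures are saved under pics/ and viewed, at most 10 in all, crops included, and the job is handed in when it is done.

Besides the shell and the picture viewer there is one more tool, called after ">>>" as name(argument=value, ...) on one line, values as JSON. play_rows: Moves the arm, as the interface text tells. Its arguments: {"type":"object","properties":{"translation":{"type":"array","items":{"type":"array","items":{"type":"number","minimum":-1,"maximum":1}}},"twist":{"type":"array","items":{"type":"array","items":{"type":"number","minimum":-1,"maximum":1}}},"gripper":{"type":"array","items":{"type":"number"}}},"required":["translation","twist","gripper"]}

```bash
mkdir -p pics; ls; python3 - <<'E'
from bench import robot
import cv2,numpy as np
o=robot.get_obs(); print(o)
for c in("side","top"):
    p=robot.snapshot(c); cv2.imwrite(f"pics/{c}0.png",p[:,:,::-1])
    for n in("scoop_1_grip","tray","tap_post","spindle_nut","thumb_screw","vee_block"):
        print(c,n,[(np.round(d["centre"],3).tolist(),round(d["score"],2)) for d in robot.spot_point(n,c)][:5])
E
```

```text
pics
{'time': 0.0, 'joint_positions': array([ 1.20989639e+00,  8.79333675e-02,  1.37226859e+00,  1.11877314e-05,
        1.68360279e+00, -1.03100208e-01]), 'qvel': array([-0.0010268 , -0.0004956 , -0.00138547, -0.00058413,  0.0001454 ,
        0.00016783]), 'joint_torque': array([ 3.31996789e-04, -3.40174341e+01, -3.02431440e+01,  7.18756858e-02,
        3.27566173e-02, -1.35870214e-04]), 'tool_pos': array([0.14018407, 0.53170865, 0.40350825]), 'ee_rot': array([-3.13939344e+00, -2.38724479e-04,  2.88379391e+00]), 'wrist_force': array([-0.29982814, -0.39015898, -0.08324898]), 'wrist_torque': array([ 0.00742433,  0.00944943, -0.01144906]), 'finger_force': 0.0, 'width': 0.09384704768195551}
side scoop_1_grip [([0.637, -0.099, 0.103], 0.89)]
side tray [([0.487, 0.122, 0.0], 0.55)]
side tap_post []
side spindle_nut [([0.572, 0.18, 0.0], 0.7)]
side thumb_screw []
side vee_block [([0.727, -0.043, 0.002], 0.56), ([0.643, -0.098, 0.107], 0.28)]
top scoop_1_grip [([0.639, -0.098, 0.103], 0.68)]
top tray [([0.484, 0.122, -0.001], 0.8)]
top tap_post []
top spindle_nut [([0.574, 0.182, 0.001], 0.55)]
top thumb_screw [([0.587, -0.154, 0.0], 0.44)]
top vee_block [([0.725, -0.042, -0.001], 0.96)]
```

View pics/top0.png

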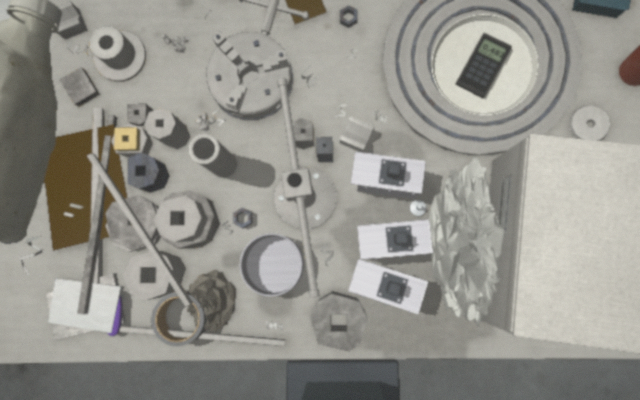

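View pics/side0.png

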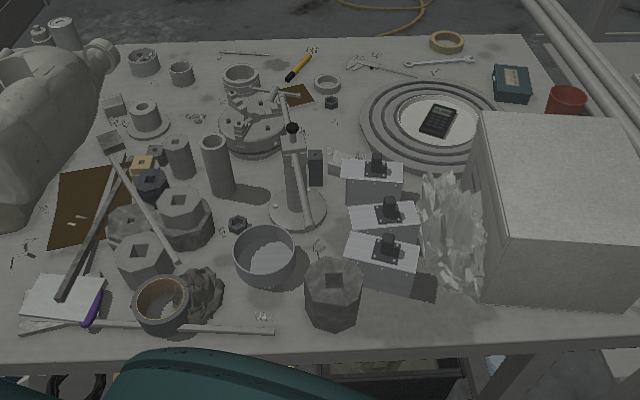

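```bash
python3 - <<'E'
from bench import robot
for n in("scoop_1_grip","scoop_2_grip","scoop_3_grip"):
  for c in("side","top"):
    print(n,c,robot.spot_point(n,c),robot.recognise(n,c))
for c in ("side","top"): print(robot.camera_model(c)); print(robot.recognise("tap_post",c))
E
```

```text
scoop_1_grip side [{'centre': [0.6367, -0.0989, 0.1033], 'score': 0.89}] [{'centre': [0.62, -0.0877, 0.0817], 'score': 0.86}]
scoop_1_grip top [{'centre': [0.6386, -0.0978, 0.1033], 'score': 0.68}] [{'centre': [0.6304, -0.0951, 0.0781], 'score': 0.62}]
scoop_2_grip side [{'centre': [0.4457, -0.0916, 0.1001], 'score': 0.65}] [{'centre': [0.4279, -0.088, 0.078], 'score': 0.97}]
scoop_2_grip top [{'centre': [0.4427, -0.0935, 0.1049], 'score': 0.87}, {'centre': [0.5257, -0.105, 0.1039], 'score': 0.7}] [{'centre': [0.4464, -0.0872, 0.0799], 'score': 0.96}, {'centre': [0.5758, 0.1815, 0.017], 'score': 0.23}]
scoop_3_grip side [{'centre': [0.5237, -0.1074, 0.1106], 'score': 0.57}] [{'centre': [0.5133, -0.1069, 0.0865], 'score': 0.85}]
scoop_3_grip top [{'centre': [0.5249, -0.1067, 0.1058], 'score': 0.74}] [{'centre': [0.523, -0.1004, 0.0816], 'score': 0.81}]
{'camera_matrix': array([[458.09684569,   0.        , 322.42455389],
       [  0.        , 458.09684569, 194.12102753],
       [  0.        ,   0.        ,   1.        ]]), 'k1': -0.027393597036501762, 'rvec': array([ 1.74975465, -1.83422352,  0.70881737]), 'tvec': array([0.03650481, 0.48280333, 0.54444072])}
[]
{'camera_matrix': array([[493.29289298,   0.        , 322.00574462],
       [  0.        , 493.29289298, 204.09827541],
       [  0.        ,   0.        ,   1.        ]]), 'k1': 0.033941677025211434, 'rvec': array([ 2.12612111, -2.16301479,  0.07534915]), 'tvec': array([0.03634898, 0.5921388 , 0.88288804])}
[]
```

The top view shows three white scoop roofs at px (388,173), (395,240) and (388,288), with the overhang and mouth toward the left (+y). The tray is at (272,265), the tapping post at (295,185) and its bar runs from (283,80) to (313,297). The side view agrees. Next I'll project these to metric positions.

```bash
cat >h.py <<'E'
import numpy as np,cv2
from bench import robot
def ray(cam,uv,z,m=None):
    m=m or robot.camera_model(cam); K=m["camera_matrix"];k=m["k1"]
    R=cv2.Rodrigues(np.array(m["rvec"]))[0]; c=-R.T@np.array(m["tvec"]).ravel()
    uv=np.atleast_2d(np.asarray(uv,float)); out=[]
    for p in uv:
        d=np.array([(p[0]-K[0,2])/K[0,0],(p[1]-K[1,2])/K[1,1]]);s=d.copy()
        for _ in range(10): s=d/(1+k*(s@s))
        w=R.T@np.array([s[0],s[1],1]); out.append(c+w*(z-c[2])/w[2])
    return np.array(out)
def roofs(img,cam,z=.082,m=None):
    g=cv2.cvtColor(img,cv2.COLOR_RGB2HSV); mask=((g[...,2]>195)&(g[...,1]<40)).astype(np.uint8)
    mask=cv2.morphologyEx(mask,cv2.MORPH_OPEN,np.ones((3,3)))
    for c in cv2.findContours(mask,cv2.RETR_EXTERNAL,cv2.CHAIN_APPROX_NONE)[0]:
        if cv2.contourArea(c)<900: continue
        P=ray(cam,c[:,0,:],z,m)[:,:2]
        r=cv2.minAreaRect((P*1000).astype(np.float32)); yield r,cv2.boundingRect(c)
E
python3 - <<'E'
from h import *
im=cv2.cvtColor(cv2.imread("pics/top0.png"),cv2.COLOR_BGR2RGB)
for r in roofs(im,"top"): print(r)
for n,uv,z in [("bar far",(283,80),.165),("bar near",(313,297),.165),("knob",(294,182),.228),("carton edges",(523,137),.197),("carton",(514,333),.197),("hexblock",(338,322),.091),("tallcyl",(204,150),.15)]: print(n,ray("top",uv,z).round(3))
c=im[110:350,250:550]; cv2.imwrite("pics/c1.png",cv2.resize(c,None,fx=2.5,fy=2.5,interpolation=cv2.INTER_CUBIC)[:,:,::-1])
E
```

```text
(((418.8748779296875, 446.41156005859375), (121.40034484863281, 78.1558837890625), 82.44682312011719), (48, 280, 71, 52))
(((519.3859252929688, -411.60455322265625), (190.0463104248047, 345.20550537109375), 82.0249252319336), (515, 135, 125, 211))
(((828.0558471679688, -265.8111572265625), (166.3759307861328, 168.703857421875), 44.02227783203125), (435, 22, 98, 93))
bar far [[0.784 0.082 0.165]]
bar near [[0.433 0.037 0.165]]
knob [[0.604 0.059 0.228]]
carton edges [[ 0.67  -0.286  0.197]]
carton [[ 0.381 -0.256  0.197]]
hexblock [[ 0.385 -0.     0.091]]
tallcyl [[0.673 0.215 0.15 ]]
```

View pics/c1.png

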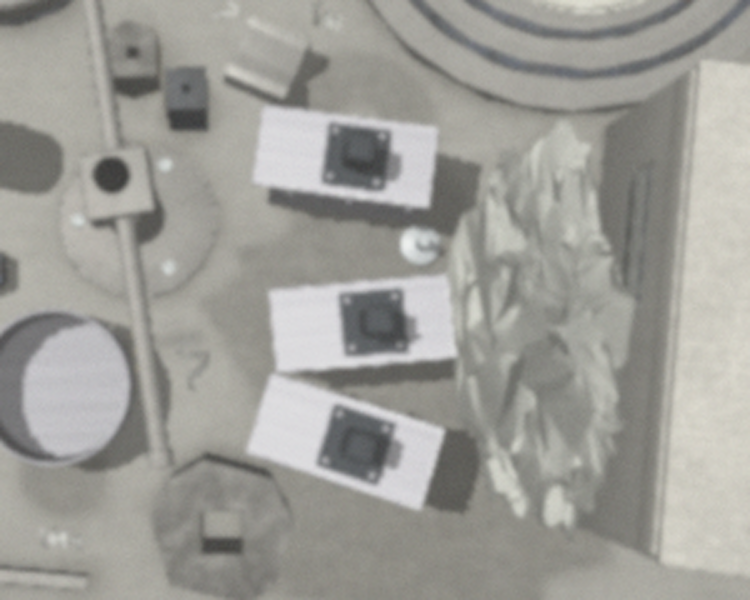

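The enlarged crop shows the three roofs with clear corners and dark handle posts. The vee block is behind the far scoop, the thumb screw sits at crop px (420,245) between the far and middle scoops, and the crumpled paper is just right of the scoops.

```bash
python3 - <<'E'
from h import *
C={"1":[(262,107),(438,126),(431,209),(254,184)],"3":[(269,291),(448,276),(457,357),(279,373)],"2":[(273,374),(444,430),(421,511),(247,454)]}
post={"1":(360,153),"3":(380,321),"2":(363,445)}
for k,v in C.items():
    P=ray("top",np.array(v)/2.5+[250,110],.082)[:,:2]
    mid=(P[1]+P[2]-P[0]-P[3])/2; L=np.linalg.norm(mid); d=mid/L  # d=scoop +x
    W=np.linalg.norm((P[3]+P[2]-P[0]-P[1])/2)
    # grip point: 55 from the right end
    g=(P[1]+P[2])/2-d*.055
    q=ray("top",np.array(post[k])/2.5+[250,110],.124)[0]
    print(k,"L,W",L.round(4),W.round(4),"scoop x yaw",np.arctan2(d[1],d[0]).round(3),"grip",g.round(4),"posttop",q.round(4))
print("paper left edge",ray("top",[(250+455/2.5,110+330/2.5),(250+450/2.5,110+240/2.5),(250+500/2.5,110+500/2.5)],.05).round(3))
E
```

```text
1 L,W 0.1244 0.0573 scoop x yaw -1.72 grip [ 0.6398 -0.1006] posttop [ 0.6356 -0.0989  0.124 ]
3 L,W 0.1235 0.0566 scoop x yaw -1.5 grip [ 0.5233 -0.1085] posttop [ 0.5231 -0.1085  0.124 ]
2 L,W 0.1229 0.0573 scoop x yaw -1.898 grip [ 0.4404 -0.0935] posttop [ 0.4427 -0.0948  0.124 ]
paper left edge [[ 0.519 -0.17   0.05 ]
 [ 0.584 -0.169  0.05 ]
 [ 0.399 -0.197  0.05 ]]
```

```bash
cat >>h.py <<'E'
from scipy.spatial.transform import Rotation as Ro
def R_down(psi,tip=0): return Ro.from_euler("xyz",[np.pi,0,psi])*Ro.from_rotvec([tip,0,0])
def cur():
    o=robot.get_obs(); return o,np.array(o["tool_pos"]),Ro.from_euler("xyz",o["ee_rot"])
def plan(p,R,wps,grasp=.18):
    """wps: (grasp point xyz, Rotation, n rows) ; prints calls of 8 rows; returns final commanded pose"""
    T=[];W=[]
    for g,Rt,n in wps:
        g=np.array(g,float); g0=p+R.as_matrix()@[0,0,grasp]; d=(R.inv()*Rt).as_rotvec(); R0=R
        for i in range(1,n+1):
            Ri=R0*Ro.from_rotvec(d*i/n); pi=g0+(g-g0)*i/n-Ri.as_matrix()@[0,0,grasp]
            t=np.round(R.as_matrix().T@(pi-p)/.04,2); w=np.round((R.inv()*Ri).as_rotvec()/.1,2)
            if max(abs(t).max(),abs(w).max())>1: print("!! over",t,w)
            p=p+R.as_matrix()@(t*.04); R=R*Ro.from_rotvec(w*.1); T.append((t+0).tolist());W.append((w+0).tolist())
    for i in range(0,len(T),8): print("T",T[i:i+8]);print("W",W[i:i+8])
    print("end",p.round(4),R.as_euler("xyz").round(3)); return p,R
E
python3 - <<'E'
from h import *
from scipy.optimize import least_squares
ms=[robot.camera_model(c) for c in("top","side")]
def res(X): 
    r=[]
    for m,uv in zip(ms,[(476,162),(437,176)]):
        R=cv2.Rodrigues(m["rvec"])[0]; q=R@X+m["tvec"]; s=q[:2]/q[2]; s=s*(1+m["k1"]*(s@s)); K=m["camera_matrix"]
        r+=list(s*K[0,0]+[K[0,2],K[1,2]]-np.array(uv))
    return r
f=least_squares(res,[.6,-.2,.05]);print("paper peak",f.x.round(3),f.cost)
o,p,R=cur(); print(o["time"])
psi=1.243+np.pi/2
plan(p,R,[([.16,.50,.31],R,3),([.43,-.08,.27],R_down(psi),20),([.4415,-.094,.17],R_down(psi),4)])
E
```

```text
paper peak [ 0.667 -0.251  0.032] 27.02742643203208
1.4
T [[-0.23, -0.21, -0.71], [-0.22, -0.22, -0.71], [-0.23, -0.21, -0.71], [-0.51, -0.62, 0.05], [-0.51, -0.61, 0.05], [-0.52, -0.61, 0.05], [-0.52, -0.61, 0.05], [-0.52, -0.61, 0.05]]
W [[0.0, 0.0, 0.0], [0.0, 0.0, 0.0], [0.0, 0.0, 0.0], [0.0, 0.0, 0.04], [0.0, 0.0, 0.03], [0.0, 0.0, 0.04], [0.0, 0.0, 0.03], [0.0, 0.0, 0.04]]
T [[-0.52, -0.6, 0.05], [-0.52, -0.61, 0.05], [-0.53, -0.6, 0.05], [-0.53, -0.6, 0.05], [-0.53, -0.6, 0.05], [-0.53, -0.6, 0.05], [-0.54, -0.59, 0.05], [-0.53, -0.59, 0.05]]
W [[0.0, 0.0, 0.03], [0.0, 0.0, 0.04], [0.0, 0.0, 0.03], [0.0, 0.0, 0.04], [0.0, 0.0, 0.03], [0.0, 0.0, 0.04], [0.0, 0.0, 0.03], [0.0, 0.0, 0.04]]
T [[-0.54, -0.59, 0.05], [-0.54, -0.59, 0.05], [-0.55, -0.59, 0.05], [-0.54, -0.59, 0.05], [-0.55, -0.58, 0.05], [-0.55, -0.58, 0.05], [-0.55, -0.58, 0.05], [-0.1, -0.06, 0.62]]
W [[0.0, 0.0, 0.03], [0.0, 0.0, 0.04], [0.0, 0.0, 0.03], [0.0, 0.0, 0.04], [0.0, 0.0, 0.03], [0.0, 0.0, 0.04], [0.0, 0.0, 0.03], [0.0, 0.0, 0.0]]
T [[-0.09, -0.06, 0.63], [-0.1, -0.06, 0.62], [-0.09, -0.06, 0.63]]
W [[0.0, 0.0, 0.0], [0.0, 0.0, 0.0], [0.0, 0.0, 0.0]]
end [ 0.4414 -0.0939  0.3498] [ 3.142 -0.     2.814]
```

>>> play_rows(translation=[[-0.23, -0.21, -0.71], [-0.22, -0.22, -0.71], [-0.23, -0.21, -0.71], [-0.51, -0.62, 0.05], [-0.51, -0.61, 0.05], [-0.52, -0.61, 0.05], [-0.52, -0.61, 0.05], [-0.52, -0.61, 0.05]], twist=[[0, 0, 0], [0, 0, 0], [0, 0, 0], [0, 0, 0.04], [0, 0, 0.03], [0, 0, 0.04], [0, 0, 0.03], [0, 0, 0.04]], gripper=[0.2, 0.2, 0.2, 0.2, 0.2, 0.2, 0.2, 0.2])

```text
time: 2.2
tool_pos: [0.2278, 0.3537, 0.48]
ee_rot: [3.141, 0.0, 2.866]
wrist_force: [0.4, 0.5, -0.1]
width: 0.0561
finger_force: 0.0
```

>>> play_rows(translation=[[-0.52, -0.6, 0.05], [-0.52, -0.61, 0.05], [-0.53, -0.6, 0.05], [-0.53, -0.6, 0.05], [-0.53, -0.6, 0.05], [-0.53, -0.6, 0.05], [-0.54, -0.59, 0.05], [-0.53, -0.59, 0.05]], twist=[[0, 0, 0.03], [0, 0, 0.04], [0, 0, 0.03], [0, 0, 0.04], [0, 0, 0.03], [0, 0, 0.04], [0, 0, 0.03], [0, 0, 0.04]], gripper=[0.2, 0.2, 0.2, 0.2, 0.2, 0.2, 0.2, 0.2])

```text
time: 3.0
tool_pos: [0.3355, 0.1219, 0.4641]
ee_rot: [3.141, 0.001, 2.838]
wrist_force: [0.7, 0.5, -0.6]
width: 0.0566
finger_force: 0.0
```

>>> play_rows(translation=[[-0.54, -0.59, 0.05], [-0.54, -0.59, 0.05], [-0.55, -0.59, 0.05], [-0.54, -0.59, 0.05], [-0.55, -0.58, 0.05], [-0.55, -0.58, 0.05], [-0.55, -0.58, 0.05], [0, 0, 0]], twist=[[0, 0, 0.03], [0, 0, 0.04], [0, 0, 0.03], [0, 0, 0.04], [0, 0, 0.03], [0, 0, 0.04], [0, 0, 0.03], [0, 0, 0]], gripper=[0.2, 0.2, 0.2, 0.2, 0.2, 0.2, 0.2, 0.2])

```text
time: 3.8
tool_pos: [0.431, -0.0826, 0.4488]
ee_rot: [-3.141, -0.001, 2.809]
wrist_force: [0.2, 0.7, 0.4]
width: 0.0566
finger_force: 0.0
```

```bash
python3 - <<'E'
from h import *
o,p,R=cur(); print(o["time"],p.round(4),o["ee_rot"].round(3),o["joint_positions"].round(4),o["wrist_force"].round(2))
im=robot.snapshot("wrist"); cv2.imwrite("pics/w0.png",im[:,:,::-1])
for n in("scoop_1_grip","scoop_2_grip","scoop_3_grip"): print(n,[(np.round(d["centre"],4).tolist(),d["score"]) for d in robot.spot_point(n,"wrist")])
psi=1.243+np.pi/2
plan(p,R,[([.4415,-.094,.17],R_down(psi),4)])
plan(p,R,[([.4415,-.094,.108],R_down(psi),6)])
E
```

```text
3.8 [ 0.431  -0.0826  0.4488] [-3.141e+00 -1.000e-03  2.809e+00] [-3.1830e-01 -1.6650e-01  1.5290e+00 -1.0000e-03  1.7805e+00 -1.5571e+00] [0.18 0.67 0.43]
scoop_1_grip [([0.6431, -0.0981, 0.104], 0.74)]
scoop_2_grip [([0.4453, -0.0942, 0.1058], 0.72)]
scoop_3_grip [([0.5237, -0.1102, 0.1053], 0.93)]
T [[-0.09, -0.05, 0.62], [-0.08, -0.04, 0.62], [-0.09, -0.05, 0.61], [-0.08, -0.04, 0.62]]
W [[0.0, 0.0, -0.01], [0.0, -0.01, -0.01], [-0.01, 0.0, -0.01], [0.0, 0.0, -0.01]]
end [ 0.4414 -0.0938  0.35  ] [ 3.142 -0.     2.813]
T [[-0.06, -0.03, 0.67], [-0.06, -0.03, 0.67], [-0.05, -0.03, 0.67], [-0.06, -0.03, 0.67], [-0.06, -0.03, 0.67], [-0.05, -0.03, 0.67]]
W [[0.0, 0.0, -0.01], [0.0, 0.0, 0.0], [0.0, -0.01, -0.01], [-0.01, 0.0, -0.01], [0.0, 0.0, -0.01], [0.0, 0.0, 0.0]]
end [ 0.4414 -0.0939  0.288 ] [ 3.142 -0.     2.813]
```

View pics/w0.png

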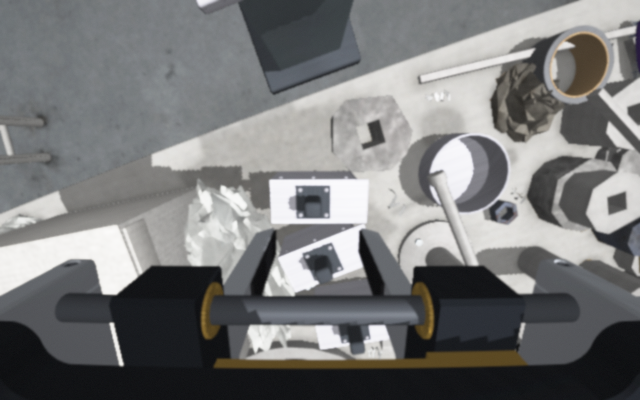

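Wrist view: scoop 2's roof is at px 270–368 × 180–222, parallel to the finger line, with its post at (313,203). So the yaw is right and the position agrees with the top camera. I'll descend and grip.

>>> play_rows(translation=[[-0.07, -0.03, 0.67], [-0.07, -0.03, 0.67], [-0.06, -0.03, 0.67], [-0.06, -0.03, 0.67], [-0.06, -0.03, 0.67], [-0.06, -0.03, 0.65], [0, 0, 0], [0, 0, 0]], twist=[[0, 0, -0.01], [0, 0, 0], [0, 0, -0.01], [0, 0, 0], [0, 0, -0.01], [0, 0, 0], [0, 0, 0], [0, 0, 0]], gripper=[0.2, 0.2, 0.2, 0.2, 0.2, 0.2, 0.2, 0.2])

```text
time: 4.8
tool_pos: [0.4421, -0.0909, 0.2905]
ee_rot: [3.141, 0.0, 2.818]
wrist_force: [-0.2, -0.3, 1.0]
width: 0.0564
finger_force: 0.0
```

>>> play_rows(translation=[[0, 0, 0], [0, 0, 0], [0, 0, 0], [0, 0, 0], [0, 0, 0], [0, 0, 0]], twist=[[0, 0, 0], [0, 0, 0], [0, 0, 0], [0, 0, 0], [0, 0, 0], [0, 0, 0]], gripper=[-1, -1, -1, -1, -1, -1])

```text
time: 5.4
tool_pos: [0.4422, -0.092, 0.2903]
ee_rot: [-3.141, 0.001, 2.816]
wrist_force: [-1.1, -1.7, 2.6]
width: 0.0195
finger_force: 30.0
```

>>> play_rows(translation=[[0, 0, -0.25], [0, 0, -0.25], [0, 0, -0.25], [0, 0, -0.25], [0, 0, 0], [0, 0, 0], [0, 0, 0], [0, 0, 0]], twist=[[0, 0, 0], [0, 0, 0], [0, 0, 0], [0, 0, 0], [0, 0, 0], [0, 0, 0], [0, 0, 0], [0, 0, 0]], gripper=[-1, -1, -1, -1, -1, -1, -1, -1])

```text
time: 6.2
tool_pos: [0.442, -0.0916, 0.3292]
ee_rot: [3.141, -0.001, 2.817]
wrist_force: [1.0, -0.3, -4.8]
width: 0.0195
finger_force: 30.0
```

>>> play_rows(translation=[[0, 0, 0], [0, 0, 0], [0, 0, 0], [0, 0, 0]], twist=[[0, 0, 0], [0, 0, 0], [0, 0, 0], [0, 0, 0]], gripper=[-1, -1, -1, -1])

```text
time: 6.6
tool_pos: [0.4422, -0.0917, 0.3298]
ee_rot: [3.141, -0.0, 2.817]
wrist_force: [-0.6, -0.6, -4.8]
width: 0.0205
finger_force: 30.0
```

>>> play_rows(translation=[[0, 0, 0], [0, 0, 0], [0, 0, 0], [0, 0, 0]], twist=[[0, 0, 0], [0, 0, 0], [0, 0, 0], [0, 0, 0]], gripper=[-1, -1, -1, -1])

```text
time: 7.0
tool_pos: [0.4422, -0.0917, 0.3299]
ee_rot: [3.141, 0.0, 2.817]
wrist_force: [0.9, 0.2, -4.3]
width: 0.0197
finger_force: 30.0
```

```bash
python3 - <<'E'
from h import *
f=[];t=[]
for i in range(4):
    o=robot.get_obs(); f.append(o["wrist_force"]);t.append(o["wrist_torque"]); im=robot.snapshot("side")
print(np.round(f,2),np.round(t,3),o["tool_pos"],o["time"])
cv2.imwrite("pics/s1.png",im[100:330,250:480,::-1].repeat(2,0).repeat(2,1))
E
```

```text
[[ 0.86  0.2  -4.33]
 [ 0.71 -0.04 -4.76]
 [-0.12 -0.05 -5.73]
 [-0.53  0.39 -5.58]] [[ 0.081 -0.05   0.001]
 [ 0.048 -0.001  0.001]
 [ 0.05  -0.043  0.027]
 [ 0.055 -0.012 -0.004]] [ 0.44215866 -0.09164797  0.32986421] 7.15
```

View pics/s1.png

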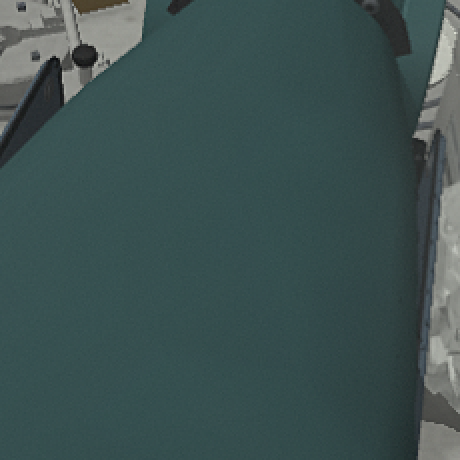

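The view is blocked by the arm. The load averages about -5.0 N, against 2.2–2.75 N for an empty scoop and 4.5–5.7 N for a loaded one, so scoop 2 holds the parts. I'll set it back, then regrip it and go to tip.

>>> play_rows(translation=[[0, 0, 0.25], [0, 0, 0.25], [0, 0, 0.25], [0, 0, 0.15], [0, 0, 0.1], [0, 0, 0], [0, 0, 0], [0, 0, 0]], twist=[[0, 0, 0], [0, 0, 0], [0, 0, 0], [0, 0, 0], [0, 0, 0], [0, 0, 0], [0, 0, 0], [0, 0, 0]], gripper=[-1, -1, -1, -1, -1, -1, -1, -1])

```text
time: 8.0
tool_pos: [0.4423, -0.0917, 0.2903]
ee_rot: [3.141, 0.001, 2.817]
wrist_force: [-1.0, 0.3, -0.7]
width: 0.0195
finger_force: 30.0
```

>>> play_rows(translation=[[0, 0, 0], [0, 0, 0], [0, 0, 0], [0, 0, 0], [0, 0, 0], [0, 0, 0]], twist=[[0, 0, 0], [0, 0, 0], [0, 0, 0], [0, 0, 0], [0, 0, 0], [0, 0, 0]], gripper=[-0.3, -0.3, -0.3, -0.3, -0.3, -0.3])

```text
time: 8.6
tool_pos: [0.4422, -0.0917, 0.2899]
ee_rot: [3.141, 0.0, 2.817]
wrist_force: [-1.0, -0.7, -0.2]
width: 0.0328
finger_force: 0.0
```

>>> play_rows(translation=[[0, 0, 0], [0, 0, 0], [0, 0, 0], [0, 0, 0], [0, 0, 0]], twist=[[0, 0, 0], [0, 0, 0], [0, 0, 0], [0, 0, 0], [0, 0, 0]], gripper=[-1, -1, -1, -1, -1])

```text
time: 9.1
tool_pos: [0.4422, -0.0916, 0.2898]
ee_rot: [3.141, -0.0, 2.817]
wrist_force: [0.7, 0.4, -0.0]
width: 0.0196
finger_force: 30.0
```

```bash
python3 - <<'E'
from h import *
o,p,R=cur(); print(o["time"],p.round(4),o["ee_rot"].round(4),o["wrist_force"].round(2),o["width"])
g0=p+R.as_matrix()@[0,0,.18]; psi0=2.817; psi=np.pi/2+np.deg2rad(45)
m=np.array([.707,.707,0]); tray=np.array([.486,.122,0])
over=tray-m*.008
a,b=plan(p,R,[([g0[0],g0[1],.30],R_down(psi0),10),([over[0],over[1],.30],R_down(psi),13)])
print("--lower,tip"); plan(a,b,[([over[0],over[1],.185],R_down(psi),5),([over[0],over[1],.162],R_down(psi,np.deg2rad(40)),11)])
E
```

```text
9.1 [ 0.4422 -0.0916  0.2898] [ 3.1414e+00 -1.0000e-04  2.8168e+00] [ 0.7   0.39 -0.  ] 0.019566194913026056
T [[0.0, 0.0, -0.48], [0.0, 0.0, -0.47], [0.0, 0.0, -0.48], [0.0, 0.0, -0.47], [0.0, 0.0, -0.48], [0.0, 0.0, -0.47], [0.0, 0.0, -0.48], [0.0, 0.0, -0.47]]
W [[0.0, 0.0, 0.0], [0.0, 0.0, 0.0], [0.0, 0.0, 0.0], [0.0, 0.0, 0.0], [0.0, 0.0, 0.0], [0.0, 0.0, 0.0], [0.0, 0.0, 0.0], [0.0, 0.0, 0.0]]
T [[0.0, 0.0, -0.48], [0.0, 0.0, -0.47], [0.06, 0.4, 0.0], [0.07, 0.4, 0.0], [0.09, 0.4, 0.0], [0.1, 0.39, 0.0], [0.11, 0.39, 0.0], [0.13, 0.39, 0.0]]
W [[0.0, 0.0, 0.0], [0.0, 0.0, 0.0], [0.0, 0.0, 0.35], [0.0, 0.0, 0.36], [0.0, 0.0, 0.35], [0.0, 0.0, 0.36], [0.0, 0.0, 0.35], [0.0, 0.0, 0.36]]
T [[0.14, 0.38, 0.0], [0.16, 0.38, 0.0], [0.16, 0.37, 0.0], [0.19, 0.36, 0.0], [0.19, 0.36, 0.0], [0.21, 0.35, 0.0], [0.22, 0.34, 0.0]]
W [[0.0, 0.0, 0.35], [0.0, 0.0, 0.35], [0.0, 0.0, 0.36], [0.0, 0.0, 0.35], [0.0, 0.0, 0.36], [0.0, 0.0, 0.35], [0.0, 0.0, 0.36]]
end [0.4801 0.1164 0.4799] [ 3.141 -0.     2.356]
--lower,tip
T [[0.0, 0.0, 0.57], [0.0, 0.0, 0.58], [0.0, 0.0, 0.57], [0.0, 0.0, 0.58], [0.0, 0.0, 0.57], [0.0, 0.29, 0.06], [0.0, 0.28, 0.06], [0.0, 0.3, 0.06]]
W [[0.0, 0.0, 0.0], [0.0, 0.0, 0.0], [0.0, 0.0, 0.0], [0.0, 0.0, 0.0], [0.0, 0.0, 0.0], [0.63, 0.0, 0.0], [0.64, 0.0, 0.0], [0.63, 0.0, 0.0]]
T [[0.0, 0.29, 0.07], [0.0, 0.3, 0.05], [0.0, 0.3, 0.06], [0.0, 0.31, 0.06], [0.0, 0.31, 0.06], [0.0, 0.31, 0.05], [0.0, 0.31, 0.06], [0.0, 0.32, 0.05]]
W [[0.64, 0.0, 0.0], [0.63, 0.0, 0.0], [0.64, 0.0, 0.0], [0.63, 0.0, 0.0], [0.64, 0.0, 0.0], [0.63, 0.0, 0.0], [0.64, 0.0, 0.0], [0.63, 0.0, 0.0]]
end [0.562  0.1982 0.2998] [-2.444 -0.     2.356]
```

```bash
python3 - <<'E'
from h import *
o,p,R=cur()
g0=p+R.as_matrix()@[0,0,.18]; psi0=2.817; y=np.deg2rad(26); psi=np.pi/2+y
m=np.array([np.cos(y),np.sin(y),0]); tray=np.array([.486,.122,0]); over=tray-m*.008
a,b=plan(p,R,[([g0[0],g0[1],.30],R_down(psi0),8),([over[0],over[1],.30],R_down(psi),14),([over[0],over[1],.30],R_down(psi),2)])
print("--lower,tip"); plan(a,b,[([over[0],over[1],.19],R_down(psi),5),([over[0],over[1],.162],R_down(psi,np.deg2rad(40)),11)])
E
```

```text
T [[0.0, 0.0, -0.59], [0.0, 0.0, -0.6], [0.0, 0.0, -0.59], [0.0, 0.0, -0.6], [0.0, 0.0, -0.59], [0.0, 0.0, -0.6], [0.0, 0.0, -0.59], [0.0, 0.0, -0.59]]
W [[0.0, 0.0, 0.0], [0.0, 0.0, 0.0], [0.0, 0.0, 0.0], [0.0, 0.0, 0.0], [0.0, 0.0, 0.0], [0.0, 0.0, 0.0], [0.0, 0.0, 0.0], [0.0, 0.0, 0.0]]
T [[0.06, 0.38, 0.0], [0.08, 0.37, 0.0], [0.1, 0.37, 0.0], [0.12, 0.36, 0.0], [0.14, 0.35, 0.0], [0.16, 0.35, 0.0], [0.18, 0.33, 0.0], [0.2, 0.33, 0.0]]
W [[0.0, 0.0, 0.57], [0.0, 0.0, 0.56], [0.0, 0.0, 0.57], [0.0, 0.0, 0.56], [0.0, 0.0, 0.57], [0.0, 0.0, 0.57], [0.0, 0.0, 0.56], [0.0, 0.0, 0.57]]
T [[0.21, 0.31, 0.0], [0.24, 0.3, 0.0], [0.25, 0.29, 0.0], [0.26, 0.27, 0.0], [0.29, 0.26, 0.0], [0.29, 0.24, 0.0], [0.0, 0.0, 0.0], [0.0, 0.0, 0.0]]
W [[0.0, 0.0, 0.56], [0.0, 0.0, 0.57], [0.0, 0.0, 0.56], [0.0, 0.0, 0.57], [0.0, 0.0, 0.57], [0.0, 0.0, 0.56], [0.0, 0.0, 0.0], [0.0, 0.0, 0.0]]
end [0.4788 0.1184 0.4799] [ 3.141 -0.     2.025]
--lower,tip
T [[0.0, 0.0, 0.55], [0.0, 0.0, 0.55], [0.0, 0.0, 0.55], [0.0, 0.0, 0.55], [0.0, 0.0, 0.55], [0.0, 0.29, 0.07], [0.0, 0.28, 0.08], [0.0, 0.3, 0.07]]
W [[0.0, 0.0, 0.0], [0.0, 0.0, 0.0], [0.0, 0.0, 0.0], [0.0, 0.0, 0.0], [0.0, 0.0, 0.0], [0.63, 0.0, 0.0], [0.64, 0.0, 0.0], [0.63, 0.0, 0.0]]
T [[0.0, 0.3, 0.07], [0.0, 0.3, 0.07], [0.0, 0.3, 0.07], [0.0, 0.31, 0.07], [0.0, 0.31, 0.06], [0.0, 0.32, 0.07], [0.0, 0.32, 0.06], [0.0, 0.32, 0.06]]
W [[0.64, 0.0, 0.0], [0.63, 0.0, 0.0], [0.64, 0.0, 0.0], [0.63, 0.0, 0.0], [0.64, 0.0, 0.0], [0.63, 0.0, 0.0], [0.64, 0.0, 0.0], [0.63, 0.0, 0.0]]
end [0.5828 0.1692 0.2999] [-2.444 -0.     2.025]
```

>>> play_rows(translation=[[0, 0, -0.5], [0, 0, -0.6], [0, 0, -0.6], [0, 0, -0.6], [0, 0, -0.6], [0, 0, -0.6], [0, 0, -0.6], [0, 0, -0.65]], twist=[[0, 0, 0], [0, 0, 0], [0, 0, 0], [0, 0, 0], [0, 0, 0], [0, 0, 0], [0, 0, 0], [0, 0, 0]], gripper=[-1, -1, -1, -1, -1, -1, -1, -1])

```text
time: 9.9
tool_pos: [0.4421, -0.0917, 0.4787]
ee_rot: [3.141, -0.004, 2.817]
wrist_force: [0.0, 0.8, -5.0]
width: 0.0198
finger_force: 30.0
```

>>> play_rows(translation=[[0.06, 0.38, 0], [0.08, 0.37, 0], [0.1, 0.37, 0], [0.12, 0.36, 0], [0.14, 0.35, 0], [0.16, 0.35, 0], [0.18, 0.33, 0], [0.2, 0.33, 0]], twist=[[0, 0, 0.57], [0, 0, 0.56], [0, 0, 0.57], [0, 0, 0.56], [0, 0, 0.57], [0, 0, 0.57], [0, 0, 0.56], [0, 0, 0.57]], gripper=[-1, -1, -1, -1, -1, -1, -1, -1])

```text
time: 10.7
tool_pos: [0.4632, 0.0291, 0.478]
ee_rot: [-3.139, -0.003, 2.361]
wrist_force: [-0.2, -0.3, -5.2]
width: 0.0201
finger_force: 30.0
```

>>> play_rows(translation=[[0.21, 0.31, 0], [0.24, 0.3, 0], [0.25, 0.29, 0], [0.26, 0.27, 0], [0.29, 0.26, 0], [0.29, 0.24, 0], [0, 0, 0], [0, 0, 0]], twist=[[0, 0, 0.56], [0, 0, 0.57], [0, 0, 0.56], [0, 0, 0.57], [0, 0, 0.57], [0, 0, 0.56], [0, 0, 0], [0, 0, 0]], gripper=[-1, -1, -1, -1, -1, -1, -1, -1])

```text
time: 11.5
tool_pos: [0.4789, 0.1184, 0.4785]
ee_rot: [-3.139, -0.0, 2.026]
wrist_force: [0.5, 0.1, -5.6]
width: 0.0197
finger_force: 30.0
```

```bash
python3 - <<'E'
from h import *
o,p,R=cur(); print(o["time"],p.round(4),o["ee_rot"].round(4),o["joint_positions"].round(3),o["wrist_force"].round(2),o["width"])
a=robot.snapshot("side")[60:330,150:450]; b=robot.snapshot("top")[100:370,150:450]
for n in ("tray","scoop_1_grip"):
  for c in ("side","top"): print(n,c,[(np.round(d["centre"],3),d["score"]) for d in robot.spot_point(n,c)])
im=np.hstack([a,b]); cv2.imwrite("pics/over.png",cv2.resize(im,(800,360))[:,:,::-1])
E
```

```text
11.5 [0.4789 0.1184 0.4785] [-3.1386e+00 -2.0000e-04  2.0262e+00] [ 1.280e-01 -4.100e-02  1.357e+00 -1.000e-03  1.829e+00 -3.280e-01] [ 0.53  0.11 -5.63] 0.019711361489209312
tray side []
tray top [(array([ 0.485,  0.121, -0.002]), 0.62)]
scoop_1_grip side [(array([ 0.641, -0.097,  0.104]), 0.83)]
scoop_1_grip top [(array([ 0.635, -0.097,  0.102]), 0.81)]
```

View pics/over.png

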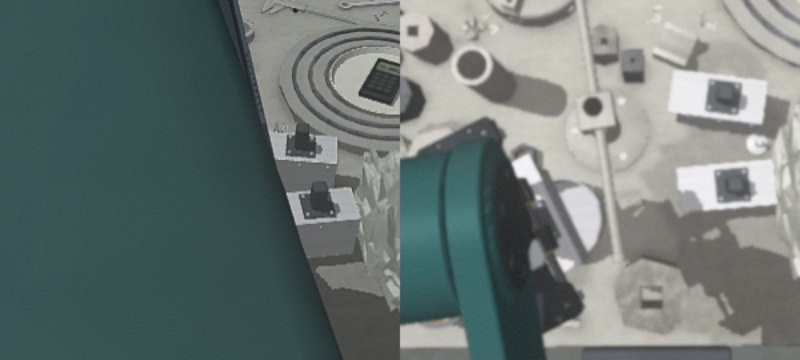

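The side view is covered by the arm. In the top crop the scoop hangs over the tray, clear of the bar, and the other two scoops haven't moved. Now I'll lower it and tip.

>>> play_rows(translation=[[0, 0, 0.55], [0, 0, 0.55], [0, 0, 0.55], [0, 0, 0.55], [0, 0, 0.55], [0, 0.29, 0.07], [0, 0.29, 0.07], [0, 0.3, 0.07]], twist=[[0, 0, 0], [0, 0, 0], [0, 0, 0], [0, 0, 0], [0, 0, 0], [0.63, 0, 0], [0.63, 0, 0], [0.63, 0, 0]], gripper=[-1, -1, -1, -1, -1, -1, -1, -1])

```text
time: 12.6
tool_pos: [0.5103, 0.1334, 0.3594]
ee_rot: [-2.952, 0.0, 2.024]
wrist_force: [-0.0, 0.6, -4.6]
width: 0.0198
finger_force: 30.0
```

>>> play_rows(translation=[[0, 0.3, 0.07], [0, 0.3, 0.07], [0, 0.3, 0.07], [0, 0.31, 0.07], [0, 0.31, 0.06], [0, 0.32, 0.07], [0, 0.32, 0.06], [0, 0.32, 0.06]], twist=[[0.63, 0, 0], [0.63, 0, 0], [0.63, 0, 0], [0.63, 0, 0], [0.64, 0, 0], [0.64, 0, 0], [0.64, 0, 0], [0.64, 0, 0]], gripper=[-1, -1, -1, -1, -1, -1, -1, -1])

```text
time: 13.4
tool_pos: [0.5843, 0.1694, 0.3008]
ee_rot: [-2.446, 0.0, 2.025]
wrist_force: [0.6, -0.7, -1.7]
width: 0.0198
finger_force: 30.0
```

>>> play_rows(translation=[[0, 0, 0], [0, 0, 0], [0, 0, 0], [0, 0, 0], [0, 0, 0], [0, 0, 0]], twist=[[0, 0, 0], [0, 0, 0], [0, 0, 0], [0, 0, 0], [0, 0, 0], [0, 0, 0]], gripper=[-1, -1, -1, -1, -1, -1])

```text
time: 14.0
tool_pos: [0.5831, 0.1693, 0.3012]
ee_rot: [-2.446, 0.0, 2.025]
wrist_force: [0.4, -0.7, -1.9]
width: 0.0197
finger_force: 30.0
```

```bash
python3 - <<'E'
from h import *
f=[]
for i in range(4):
    o,p,R=cur(); f.append(o["wrist_force"]); im=robot.snapshot("top")
print(o["time"],p.round(4),o["ee_rot"].round(4),o["joint_positions"].round(3),np.round(f,2),o["width"]); print((p+R.as_matrix()@[0,0,.18]).round(4))
E
```

```text
14.15 [0.5832 0.1694 0.3007] [-2.4450e+00 -1.0000e-04  2.0248e+00] [ 0.226  0.484  1.153 -0.178  2.181 -0.279] [[ 0.43 -0.75 -1.94]
 [ 1.03 -0.26 -1.6 ]
 [ 0.06 -0.32 -2.04]
 [-0.03  0.46 -2.11]] 0.019970038034999634
[0.4794 0.1187 0.1626]
```

```bash
python3 - <<'E'
from h import *
o,p,R=cur(); g=p+R.as_matrix()@[0,0,.18]; psi=2.0246
a,b=plan(p,R,[([g[0],g[1],.20],R,4),([g[0],g[1],.30],R_down(psi),12)])
E
```

```text
T [[0.0, -0.15, -0.18], [0.0, -0.15, -0.18], [0.0, -0.15, -0.18], [0.0, -0.15, -0.18], [0.0, -0.39, -0.15], [0.0, -0.39, -0.16], [0.0, -0.38, -0.17], [0.0, -0.36, -0.17]]
W [[0.0, 0.0, 0.0], [0.0, 0.0, 0.0], [0.0, 0.0, 0.0], [0.0, 0.0, 0.0], [-0.58, 0.0, 0.0], [-0.58, 0.0, 0.0], [-0.58, 0.0, 0.0], [-0.58, 0.0, 0.0]]
T [[0.0, -0.36, -0.18], [0.0, -0.34, -0.18], [0.0, -0.33, -0.19], [0.0, -0.32, -0.19], [0.0, -0.31, -0.2], [0.0, -0.3, -0.2], [0.0, -0.28, -0.19], [0.0, -0.28, -0.21]]
W [[-0.58, 0.0, 0.0], [-0.58, 0.0, 0.0], [-0.58, 0.0, 0.0], [-0.58, 0.0, 0.0], [-0.59, 0.0, 0.0], [-0.58, 0.0, 0.0], [-0.58, 0.0, 0.0], [-0.58, 0.0, 0.0]]
end [0.4793 0.1187 0.4802] [3.141 0.    2.025]
```

>>> play_rows(translation=[[0, -0.15, -0.18], [0, -0.15, -0.18], [0, -0.15, -0.18], [0, -0.15, -0.18], [0, 0, 0], [0, 0, 0], [0, 0, 0]], twist=[[0, 0, 0], [0, 0, 0], [0, 0, 0], [0, 0, 0], [0, 0, 0], [0, 0, 0], [0, 0, 0]], gripper=[-1, -1, -1, -1, -1, -1, -1])

```text
time: 14.9
tool_pos: [0.5833, 0.1694, 0.3375]
ee_rot: [-2.444, -0.0, 2.025]
wrist_force: [-1.2, -0.5, -2.3]
width: 0.02
finger_force: 30.0
```

```bash
python3 - <<'E'
from h import *
f=[]
for i in range(6):
    o,p,R=cur(); f.append(o["wrist_force"]); im=robot.snapshot("top")
print(o["time"],p.round(4),np.round(f,2)[:,2],np.mean(f,0))
E
```

```text
15.15 [0.5833 0.1694 0.3375] [-2.3  -3.17 -2.31 -2.51 -1.61 -1.5 ] [-0.0081281   0.27696809 -2.23243136]
```

The scoop reads about -2.2 N clear of the tray, so both parts are out. Next I'll level it and carry it back.

>>> play_rows(translation=[[0, -0.39, -0.15], [0, -0.39, -0.16], [0, -0.38, -0.17], [0, -0.36, -0.17], [0, -0.36, -0.18], [0, -0.34, -0.18], [0, -0.33, -0.19], [0, -0.32, -0.19]], twist=[[-0.58, 0, 0], [-0.58, 0, 0], [-0.58, 0, 0], [-0.58, 0, 0], [-0.58, 0, 0], [-0.58, 0, 0], [-0.58, 0, 0], [-0.58, 0, 0]], gripper=[-1, -1, -1, -1, -1, -1, -1, -1])

```text
time: 16.0
tool_pos: [0.5162, 0.1367, 0.4421]
ee_rot: [-2.91, -0.0, 2.025]
wrist_force: [0.2, -0.9, -2.2]
width: 0.02
finger_force: 30.0
```

>>> play_rows(translation=[[0, -0.31, -0.2], [0, -0.3, -0.2], [0, -0.28, -0.19], [0, -0.28, -0.21], [0, 0, 0], [0, 0, 0], [0, 0, 0]], twist=[[-0.59, 0, 0], [-0.58, 0, 0], [-0.58, 0, 0], [-0.58, 0, 0], [0, 0, 0], [0, 0, 0], [0, 0, 0]], gripper=[-1, -1, -1, -1, -1, -1, -1])

```text
time: 16.7
tool_pos: [0.4797, 0.1188, 0.479]
ee_rot: [-3.139, -0.001, 2.025]
wrist_force: [-0.6, 0.5, -2.0]
width: 0.0201
finger_force: 30.0
```

```bash
python3 - <<'E'
from h import *
o,p,R=cur(); print(o["time"],p.round(4),o["ee_rot"].round(4),o["wrist_force"])
a,b=plan(p,R,[([.4422,-.0917,.30],R_down(2.817),15)])
a,b=plan(a,b,[([.4422,-.0917,.1499],R_down(2.817),8)])
E
```

```text
16.7 [0.4797 0.1188 0.479 ] [-3.1386e+00 -8.0000e-04  2.0249e+00] [-0.57362669  0.53559835 -1.98983329]
T [[-0.29, -0.21, 0.0], [-0.27, -0.22, 0.0], [-0.27, -0.24, 0.0], [-0.25, -0.26, -0.01], [-0.24, -0.26, 0.0], [-0.22, -0.28, 0.0], [-0.21, -0.29, 0.0], [-0.19, -0.3, 0.0]]
W [[0.0, 0.0, -0.53], [0.0, 0.0, -0.53], [0.0, 0.0, -0.52], [-0.01, -0.01, -0.53], [0.0, 0.0, -0.53], [0.0, 0.0, -0.53], [0.0, 0.0, -0.53], [0.0, 0.0, -0.52]]
T [[-0.18, -0.31, 0.0], [-0.16, -0.32, 0.0], [-0.14, -0.32, 0.0], [-0.12, -0.34, -0.01], [-0.11, -0.34, 0.0], [-0.09, -0.34, 0.0], [-0.07, -0.35, 0.0]]
W [[-0.01, 0.0, -0.53], [0.0, 0.0, -0.53], [0.0, 0.0, -0.53], [0.0, -0.01, -0.53], [0.0, 0.0, -0.52], [0.0, 0.0, -0.53], [-0.01, 0.0, -0.53]]
end [ 0.4421 -0.0916  0.48  ] [3.141 0.    2.817]
T [[0.0, 0.0, 0.47], [0.0, 0.0, 0.47], [0.0, 0.0, 0.47], [0.0, 0.0, 0.47], [0.0, 0.0, 0.46], [0.0, 0.0, 0.47], [0.0, 0.0, 0.47], [0.0, 0.0, 0.47]]
W [[0.0, 0.0, 0.0], [0.0, 0.0, 0.0], [0.0, 0.0, 0.0], [0.0, 0.0, 0.0], [0.0, 0.0, 0.0], [0.0, 0.0, 0.0], [0.0, 0.0, 0.0], [0.0, 0.0, 0.0]]
end [ 0.4422 -0.0915  0.33  ] [3.141 0.    2.817]
```

>>> play_rows(translation=[[-0.29, -0.21, 0], [-0.27, -0.22, 0], [-0.27, -0.24, 0], [-0.25, -0.26, 0], [-0.24, -0.26, 0], [-0.22, -0.28, 0], [-0.21, -0.29, 0], [-0.19, -0.3, 0]], twist=[[0, 0, -0.53], [0, 0, -0.53], [0, 0, -0.52], [0, 0, -0.53], [0, 0, -0.53], [0, 0, -0.53], [0, 0, -0.53], [0, 0, -0.52]], gripper=[-1, -1, -1, -1, -1, -1, -1, -1])

```text
time: 17.5
tool_pos: [0.46, 0.006, 0.4788]
ee_rot: [-3.14, -0.003, 2.449]
wrist_force: [-0.7, -0.1, -2.5]
width: 0.0198
finger_force: 30.0
```

>>> play_rows(translation=[[-0.18, -0.31, 0], [-0.16, -0.32, 0], [-0.14, -0.32, 0], [-0.12, -0.34, 0], [-0.11, -0.34, 0], [-0.09, -0.34, 0], [-0.07, -0.35, 0], [0, 0, 0]], twist=[[0, 0, -0.53], [0, 0, -0.53], [0, 0, -0.53], [0, 0, -0.53], [0, 0, -0.52], [0, 0, -0.53], [0, 0, -0.53], [0, 0, 0]], gripper=[-1, -1, -1, -1, -1, -1, -1, -1])

```text
time: 18.3
tool_pos: [0.4423, -0.0928, 0.4788]
ee_rot: [-3.141, -0.003, 2.815]
wrist_force: [1.0, -0.1, -2.6]
width: 0.0198
finger_force: 30.0
```

>>> play_rows(translation=[[0, 0, 0.46], [0, 0, 0.46], [0, 0, 0.46], [0, 0, 0.46], [0, 0, 0.46], [0, 0, 0.46], [0, 0, 0.46], [0, 0, 0.46]], twist=[[0, 0, 0], [0, 0, 0], [0, 0, 0], [0, 0, 0], [0, 0, 0], [0, 0, 0], [0, 0, 0], [0, 0, 0]], gripper=[-1, -1, -1, -1, -1, -1, -1, -1])

```text
time: 19.1
tool_pos: [0.4421, -0.0909, 0.3314]
ee_rot: [3.141, -0.002, 2.816]
wrist_force: [-0.5, -0.6, -2.3]
width: 0.0202
finger_force: 30.0
```

>>> play_rows(translation=[[0, 0, 0], [0, 0, 0], [0, 0, 0], [0, 0, 0], [0, 0, 0], [0, 0, 0], [0, 0, 0], [0, 0, 0]], twist=[[0, 0, 0], [0, 0, 0], [0, 0, 0], [0, 0, 0], [0, 0, 0], [0, 0, 0], [0, 0, 0], [0, 0, 0]], gripper=[-1, -1, -1, -1, -1, -1, -1, -1])

```text
time: 19.9
tool_pos: [0.4418, -0.0917, 0.333]
ee_rot: [3.141, 0.0, 2.817]
wrist_force: [-0.1, 0.2, -2.9]
width: 0.0196
finger_force: 30.0
```

>>> play_rows(translation=[[0, 0, 0], [0, 0, 0], [0, 0, 0]], twist=[[0, 0, 0], [0, 0, 0], [0, 0, 0]], gripper=[-1, -1, -1])

```text
time: 20.2
tool_pos: [0.4418, -0.0917, 0.3328]
ee_rot: [3.141, -0.0, 2.817]
wrist_force: [0.2, 0.4, -3.5]
width: 0.0195
finger_force: 30.0
```

```bash
python3 - <<'E'
from h import *
f=[]
for i in range(6):
    o,p,R=cur(); f.append(o["wrist_force"]); im=robot.snapshot("top")
print(o["time"],p.round(4),o["ee_rot"].round(4),np.round(f,2)[:,2],np.mean(f,0))
a=robot.snapshot("top")[200:320,200:400]; cv2.imwrite("pics/tray1.png",cv2.resize(a,None,fx=3,fy=3)[:,:,::-1])
plan(p,R,[([.4422,-.0917,.110],R_down(2.817),5)])
E
```

```text
20.45 [ 0.4418 -0.0917  0.3329] [ 3.1415 -0.      2.8168] [-3.5  -1.9  -2.02 -3.44 -2.15 -2.07] [ 0.12088887  0.12565295 -2.51381364]
T [[0.0, 0.0, 0.21], [0.0, 0.0, 0.22], [-0.01, 0.0, 0.21], [0.0, 0.0, 0.22], [0.0, 0.0, 0.21]]
W [[0.0, 0.0, 0.0], [0.0, 0.0, 0.0], [0.0, 0.0, 0.0], [0.0, 0.0, 0.0], [0.0, 0.0, 0.0]]
end [ 0.4422 -0.0918  0.2901] [ 3.142 -0.     2.817]
```

View pics/tray1.png

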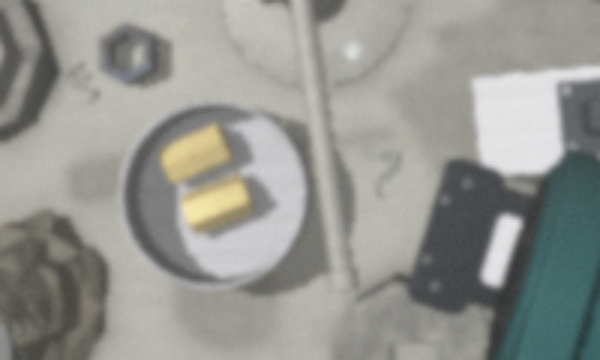

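Both brass stand-offs lie in the tray, at crop px (195,152) and (215,203), and the level heft reads about 2.5 N, which means empty. I'll set the scoop down, release it and retract.

>>> play_rows(translation=[[0, 0, 0.22], [0, 0, 0.22], [0, 0, 0.22], [0, 0, 0.22], [0, 0, 0.1], [0, 0, 0.08], [0, 0, 0], [0, 0, 0]], twist=[[0, 0, 0], [0, 0, 0], [0, 0, 0], [0, 0, 0], [0, 0, 0], [0, 0, 0], [0, 0, 0], [0, 0, 0]], gripper=[-1, -1, -1, -1, -1, -1, -1, -1])

```text
time: 21.35
tool_pos: [0.442, -0.0917, 0.2908]
ee_rot: [3.142, 0.001, 2.817]
wrist_force: [-0.7, 0.6, -2.1]
width: 0.0197
finger_force: 30.0
```

>>> play_rows(translation=[[0, 0, 0], [0, 0, 0], [0, 0, 0], [0, 0, 0], [0, 0, 0], [0, 0, 0]], twist=[[0, 0, 0], [0, 0, 0], [0, 0, 0], [0, 0, 0], [0, 0, 0], [0, 0, 0]], gripper=[0, 0, 0, 0, 0, 0])

```text
time: 21.95
tool_pos: [0.4418, -0.0917, 0.2905]
ee_rot: [3.142, 0.0, 2.817]
wrist_force: [1.0, -0.2, 0.3]
width: 0.0469
finger_force: 0.0
```

>>> play_rows(translation=[[0, 0, -0.3], [0, 0, -0.5], [0, 0, -0.7], [0, 0, -0.8], [0, 0, -0.8], [0, 0, -0.8], [0, 0, -0.5], [0, 0, 0]], twist=[[0, 0, 0], [0, 0, 0], [0, 0, 0], [0, 0, 0], [0, 0, 0], [0, 0, 0], [0, 0, 0], [0, 0, 0]], gripper=[0, 0, 0, 0, 0, 0, 0, 0])

```text
time: 22.75
tool_pos: [0.4417, -0.0916, 0.4711]
ee_rot: [3.142, 0.008, 2.817]
wrist_force: [0.3, -0.7, -0.6]
width: 0.047
finger_force: 0.0
```

>>> play_rows(translation=[[0.4, 0.7, 0], [0.4, 0.7, 0], [0.4, 0.7, 0], [0.4, 0.7, 0], [0.4, 0.7, 0], [0.4, 0.7, 0], [0.4, 0.7, 0], [0.4, 0.7, 0]], twist=[[0, 0, 0], [0, 0, 0], [0, 0, 0], [0, 0, 0], [0, 0, 0], [0, 0, 0], [0, 0, 0], [0, 0, 0]], gripper=[0, 0, 0, 0, 0, 0, 0, 0])

```text
time: 23.55
tool_pos: [0.3913, 0.1627, 0.4653]
ee_rot: [-3.141, -0.002, 2.817]
wrist_force: [0.3, 0.6, -0.3]
width: 0.0469
finger_force: 0.0
```

```bash
python3 - <<'E'
from h import *
o,p,R=cur(); print(o["time"],p.round(3))
im=robot.snapshot("top"); c=im[110:350,250:550]; cv2.imwrite("pics/end.png",cv2.resize(c,None,fx=2.5,fy=2.5,interpolation=cv2.INTER_CUBIC)[:,:,::-1])
E
```

```text
23.55 [0.391 0.163 0.465]
```

View pics/end.png

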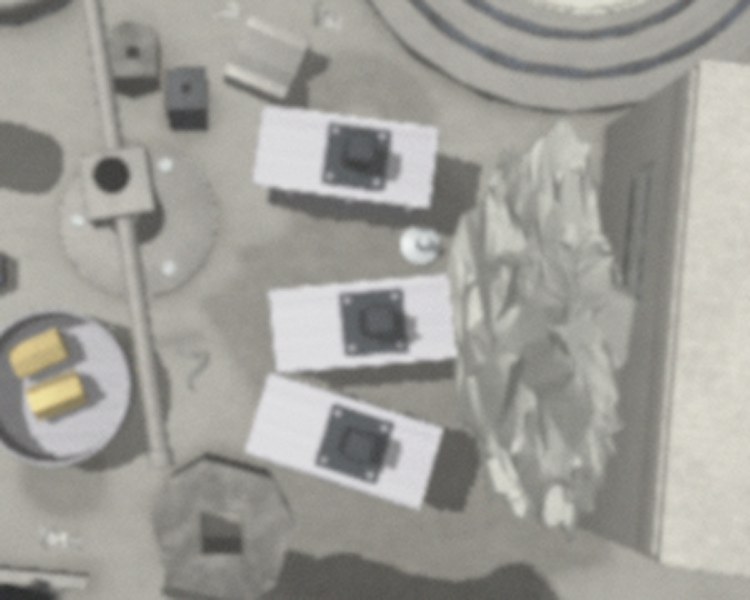

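Scoop 2 stands upright at its original pixels, with its roof corners at (273,374), (443,430), (421,508) and (247,453). Both parts are in the tray and everything else is unmoved, so I'm handing the job in.

```bash
python3 -c "
from bench import robot
print(robot.close_job())"
```

```text
the job is handed in; nothing more can be done
None
```

Job handed in: scoop 2, the first one lifted, was the loaded one (about 5.0 N), so scoops 1 and 3 were left untouched; both parts are now in the tray, and scoop 2 re-hefted at about 2.5 N (empty) and is back upright where it stood.

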